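# Refit the cover glass of a machine lamp

## Task

The machine lamp on the bench stands face up without its cover glass: set the thick round glass gently into the seat in the lamp's mouth (do not let it fall), then put the eared retaining ring over it, its inner lugs down through the two gaps in the lamp's thread, and screw it clockwise until it stops snug on the glass. Leave the wrench, the tin and the grinding wheel where they are.

Things in the scene. Friction and masses are not known exactly. Their poses are not given: they have to be found in the camera images.
- lamp: Squat grey finned lamp head, fixed on the bench, face up: base plate 84 mm across and 6 mm high, finned body 62 mm across up to 46 mm, then a round collar 48 mm across (57 mm over its outside thread) whose top is 68 mm above the bench. Origin: centre of its underside, on the bench; z up; the two gaps in the thread lie on its x axis; a black cable gland (20 mm up) sticks out at -x, below one gap.
- lamp_seat (a point): Centre of the ledge on which the glass rests, on the lamp's axis 63 mm above the bench; axes as the lamp. The seat is a round recess in the collar's top, 40.8 mm in diameter and 5 mm deep. The seated glass has its centre 69 mm above the bench.
- lamp_snug (a point): Where ring_mid must finally be: on the lamp's axis, 74.5 mm above the bench; axes as the lamp. The outside thread is coarse, right-hand, two-start (6 mm per 70 degrees, 2 mm of axial play), its ridges just under the collar's top, broken by two gaps 42 degrees wide at the lamp's +x and -x; each thread ends at a stop.
- glass_mid (a point): Loose clear glass disc, 38 mm in diameter, 12 mm thick with 1 mm bevels, about 35 g, lying flat on the bench. This point is its centre, 6 mm above its underside; z is its axis. Seated, it stands 7 mm proud of the collar, so grip only its upper 6 mm or so.
- ring_mid (a point): Loose aluminium ring, about 110 g, on the bench open side down, ears up: knurled skirt 66 mm outside, 60 mm inside, 24 mm high, with a 3.5 mm flange on top (28 mm window); 40 mm high with the ears. Low inside, below each ear, is an inward lug 14 mm wide, 4 mm high, 1 mm above the rim. Ears and lugs lie on its x axis. This point is its centre, 20 mm above its underside; z up.
- ring_ears (a point): Midway between the ring's two upright flat ears, 32 mm above its underside; x points through both. Ears: 16 mm high, 22 mm wide, outer faces 44 mm apart. With its x along the lamp's (either way round) the ring comes down over the lamp until ring_mid is about 79 mm above the bench; 70 degrees clockwise from above then takes it down to 74.5 mm, snug and against the stops. Friction holds it.
- wrench: Steel wrench 170 mm long lying on the bench, along its x axis; leave alone. Origin at the middle of its underside.
- tin: Dark closed tin, 62 mm across and 75 mm high; leave alone. Origin under its centre.
- wheel: Reddish grinding wheel lying flat, 80 mm across, 16 mm thick, with a 20 mm bore; leave alone. Origin under its centre.
Mind the look-alikes: they are no part of the job. Of the things like the part that bears glass_mid, leave any that is yellow; of the rest the larger one is meant.

How it is judged:
By the outcome, as a careful person would: the job done as asked, in the order asked, and still so for the second after the job is handed in, with the robot touching nothing.
It also fails if it takes over 64 s, if anything falls off the work surface, if the arm or the gripper's body presses on something with over 40 N, if the wrist force passes 120 N, or if a joint passes its speed limit or range.

## Robot

A 6-joint arm with a two-finger parallel gripper is mounted at the origin on the work surface. World frame = base frame: x ahead of the robot, y to its left, z up, the work surface at z = 0. Lengths are in m, angles in rad, forces in N, time in s.
With the tool pointing down it reaches from about 0.35 to 0.85 m from the base axis. Payload 8.1 kg.
Tool frame: the origin (TCP) lies at the very end of the fingers, on their centre line; the grasp point (between the pads) lies 19 mm behind it; x points along the fingers, y is the direction in which the jaws open and shut, and the axes are right-handed (so a half turn about x gives the same grasp; the last joint's range is limited). The gripper opens to 93 mm and grips with 3 to 60 N. Pads are 15 mm wide; open, the fingers measure 128 mm over their backs; the gripper's body (75 mm by 188 mm) begins 65 mm behind the grasp point.
Start: joints at [1.223, 0.13, 1.488, -0, 1.523, -0.085], TCP at [0.156, 0.579, 0.219] pointing down, gripper open.
Joint ranges: [-2.96, 2.96], [-0.89, 2.26], [0.02, 2.5], [-1.34, 4.48], [0, 2.73], [-2.66, 2.66]. Speed limits (rad/s): [2.39, 2.39, 2.79, 3.14, 3.14, 3.14].

## Interface

Orientations are given as a rotation vector (axis times angle).
In Python, from plant import * gives the robot as it stands. The module is installed in compiled form; this text tells all that it offers.
- The arm moves only by the tool apply_moves, never from a script. Its argument "series" is a list of rows, each an object with "jaw": the gripper's target within -1 to 1 (shut at 1, half-way at 0, fully open at -1); "linear": the shift along the tool's x, y, z normalised to -1 to 1, where 1 is 0.6 m, a list of three; "roll": the turn about the tool's x normalised to -1 to 1, where 1 is 30 degrees. A call has 1 to 20 rows; each row is the pose to reach, as a shift and turn from the pose measured when the call began, along the tool's axes at that moment; what a row does not reach only later rows make up. A row lasts 1/8 s, in which the tool goes at most 62.5 mm and 10.7 degrees, less where a joint would pass 70% of its speed; a pose out of reach is approached as far as the arm can. A call with a number of a shift or a turn outside -1 to 1 is refused whole. A call with a gripper value outside its range is refused whole. The fingers move at their own pace and stop on an object; "force" is the grip in N (left out, the last holds). Time passes only in rows, so rows that repeat a pose let the fingers close. It gives the time, the measured TCP pose, the force and the opening at its end, in the units of the state.
- read_state(): the state, without advancing time (a new reading comes with each control period).
- read_camera(name): name is "scene" or "side" or "wrist"; returns a dict with "pixels" (400x640x3 uint8, blue, green, red), "intrinsics" (3x3 intrinsics, pixels), "rvec" (rotation vector, rad) and "tvec" (3), from world to camera coordinates, as OpenCV has them; the wrist camera has in their place "tool_from_camera" (4x4, takes a point from camera to tool coordinates, whose origin is the TCP and whose axes are the tool frame's). Camera axes: x right, y down, z forward; pixel columns grow to the right and rows downward; lengths in m; the calibration is good to about 2 mm. A picture is of the moment at which its call begins: read the wrist's pose just before it. There is no depth.
- close_job(): hands the job in, once; it reports no verdict.
The state is a dict: "t": time; "q": joint angles; "dq": joint speeds; "joint_torque": joint torques, N m; "tool_pos": TCP position; "orientation": TCP orientation; "force": force on the tool from outside, world axes, zero at the start; "wrist_torque": the same for the moment, N m; "opening": finger opening in m.
Only numpy, scipy, OpenCV 4.12 (cv2) and the standard library are available. Lean on these libraries where they do the work, as an engineer would, in place of code of your own. Each camera call takes 0.05 s, during which the arm holds its last target. There are 200 camera calls.

## Working session

There is one attempt and no reset: what is moved stays moved. The work goes in short steps, Python scripts to look and compute and a tool call to move; the robot and the scene stay as the last step left them, time stands still between calls to the robot, and variables do not carry over. Pictures are saved under pics/ and viewed, about 8 in all and at most 12, crops included, and the job is handed in when it is done.

Besides the shell and the picture viewer there is one more tool, called after "Request:" as a command line: name --argument value ..., lists and objects as JSON in quotes. apply_moves: Moves the arm, as the interface text tells. Its arguments: {"type":"object","properties":{"series":{"type":"array"},"force":{"type":"number"}},"required":["series"]}

```bash
mkdir -p pics; cat > h.py <<'E'
from plant import *
import numpy as np, cv2
from scipy.spatial.transform import Rotation as R
def cam(name):
    s=read_state(); c=read_camera(name); K=np.array(c["intrinsics"])
    if name=="wrist":
        T=np.eye(4);T[:3,:3]=R.from_rotvec(s["orientation"]).as_matrix();T[:3,3]=s["tool_pos"]
        M=T@np.array(c["tool_from_camera"]); 
    else:
        r=R.from_rotvec(np.ravel(c["rvec"])).as_matrix(); M=np.eye(4);M[:3,:3]=r.T;M[:3,3]=-r.T@np.ravel(c["tvec"])
    return np.array(c["pixels"]),K,M
def ray(K,M,uv,z):
    d=M[:3,:3]@np.linalg.solve(K,[uv[0],uv[1],1]); o=M[:3,3]
    return o+d*(z-o[2])/d[2]
def proj(K,M,p):
    c=M[:3,:3].T@(np.array(p)-M[:3,3]); q=K@c; return q[:2]/q[2]
def save(n,**k): 
    np.savez(n,**k)
E
python3 - <<'E'
from h import *
s=read_state(); print(s["t"],s["tool_pos"],s["orientation"],s["opening"]); print(R.from_rotvec(s["orientation"]).as_matrix().round(3))
for n in ["scene","side","wrist"]:
    p,K,M=cam(n); cv2.imwrite(f"pics/{n}0.png",p); np.savez(f"{n}0.npz",p=p,K=K,M=M); print(n,M[:3,3].round(3),M[:3,2].round(2),K[0,0])
E
```

```text
0.0 [0.1556474  0.57886203 0.21755485] [ 0.20487226  1.56135203 -0.20775357] 0.09269827024937674
[[-0.001  0.26   0.966]
 [-0.002  0.966 -0.26 ]
 [-1.    -0.002 -0.   ]]
scene [1.054 0.403 0.661] [-0.53 -0.45 -0.71] 368.599072912036
side [0.502 0.744 0.689] [ 0.12 -0.77 -0.63] 434.8475006207857
wrist [0.085 0.599 0.385] [ 0.25 -0.07 -0.96] 355.76309581220056
```

View pics/scene0.png

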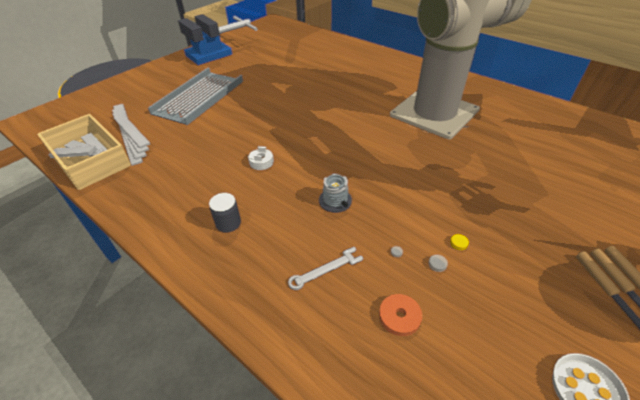

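View pics/side0.png

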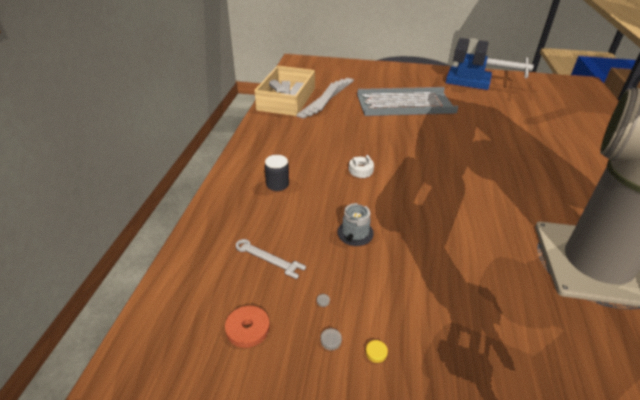

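Scene view: the lamp is at (336,190), the ring at (261,158), the tin at (225,212), the wrench at (325,270) and the wheel at (400,314). There are three discs: small grey (397,251), larger grey (438,263) and yellow (460,242). The target is the larger grey one, at (331,339) in the side view. I'll measure each and make an enlarged crop.

```bash
python3 - <<'E'
from h import *
D={n:np.load(f"{n}0.npz") for n in ["scene","side"]}
pts={"small":((397,251),(323,300),.006),"big":((438,263),(331,339),.006),"yellow":((460,242),(376,351),.006),"lamp":((336,183),(356,212),.068),"ring":((261,154),(361,164),.03),"tin":((223,202),(276,162),.075),"wheel":((400,314),(247,324),.016)}
for k,(a,b,z) in pts.items():
    print(k,[ray(D[n]["K"],D[n]["M"],uv,z).round(3)[:2] for n,uv in (("scene",a),("side",b))])
# size estimate from side: pixel width
def segment(n,uv):
    p=D[n]["p"][uv[1]-20:uv[1]+20,uv[0]-20:uv[0]+20]
    hsv=cv2.cvtColor(p,cv2.COLOR_BGR2HSV); m=(hsv[...,1]<75).astype(np.uint8)
    nn,l,st,c=cv2.connectedComponentsWithStats(m); i=1+np.argmax(st[1:,4]); return st[i],(c[i]+np.array(uv)-20).round(1)
for n,uvs in (("scene",[(397,251),(438,263)]),("side",[(323,300),(331,339)])):
    for uv in uvs: 
        st,c=segment(n,uv); K,M=D[n]["K"],D[n]["M"]
        w=np.linalg.norm(ray(K,M,(c[0]-st[2]/2,c[1]),.006)-ray(K,M,(c[0]+st[2]/2,c[1]),.006)); print(n,c,st[2:],"width",w.round(4),ray(K,M,c,.007).round(4))
a=cv2.resize(D["scene"]["p"][225:285,380:480],None,fx=5,fy=5,interpolation=2)
b=cv2.resize(D["side"]["p"][285:370,290:400],None,fx=3.5,fy=3.5,interpolation=2)
b=cv2.copyMakeBorder(b,0,max(0,300-b.shape[0]),0,0,0)[:300]
cv2.imwrite("pics/crop1.png",np.hstack([a,b])[:, :800])
E
```

```text
small [array([0.572, 0.209]), array([0.572, 0.206])]
big [array([0.545, 0.294]), array([0.544, 0.289])]
yellow [array([0.462, 0.305]), array([0.462, 0.3  ])]
lamp [array([0.536, 0.009]), array([0.531, 0.002])]
ring [array([ 0.539, -0.252]), array([ 0.539, -0.248])]
tin [array([ 0.751, -0.146]), array([ 0.749, -0.15 ])]
wheel [array([0.704, 0.294]), array([0.699, 0.291])]
scene [396.2 251.3] [11 10 93] width 0.0241 [0.575  0.2083 0.007 ]
scene [437.6 262.7] [ 18  17 238] width 0.0383 [0.5456 0.2928 0.007 ]
side [322.6 299.7] [ 12  12 115] width 0.0235 [0.5724 0.2058 0.007 ]
side [330.6 338.7] [ 20  21 339] width 0.036 [0.5447 0.2896 0.007 ]
```

View pics/crop1.png

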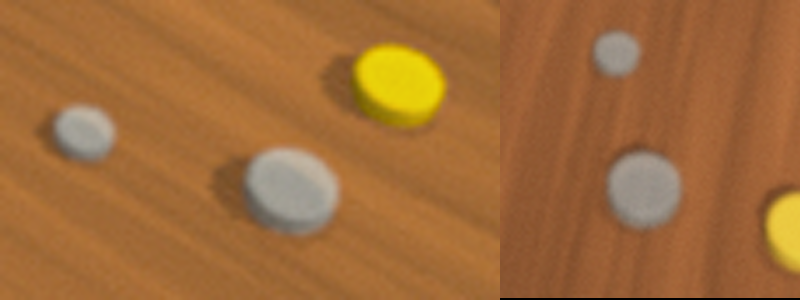

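The larger grey disc at (438,263) is about 38 mm across, as described, and is neither yellow nor the 24 mm one. It lies at about (0.545, 0.291). I'll go above it.

Request:
apply_moves --series '[{"jaw": -1, "linear": [0.1, -0.295, 0.75], "roll": 0}, {"jaw": -1, "linear": [0.1, -0.295, 0.75], "roll": 0}, {"jaw": -1, "linear": [0.1, -0.295, 0.75], "roll": 0}, {"jaw": -1, "linear": [0.1, -0.295, 0.75], "roll": 0}, {"jaw": -1, "linear": [0.1, -0.295, 0.75], "roll": 0}, {"jaw": -1, "linear": [0.1, -0.295, 0.75], "roll": 0}, {"jaw": -1, "linear": [0.1, -0.295, 0.75], "roll": 0}, {"jaw": -1, "linear": [0.1, -0.295, 0.75], "roll": 0}, {"jaw": -1, "linear": [0.1, -0.295, 0.75], "roll": 0}, {"jaw": -1, "linear": [0.1, -0.295, 0.75], "roll": 0}, {"jaw": -1, "linear": [0.1, -0.295, 0.75], "roll": 0}, {"jaw": -1, "linear": [0.1, -0.295, 0.75], "roll": 0}]'

```text
t: 1.65
tool_pos: [0.5435, 0.2921, 0.1584]
orientation: [0.204, 1.561, -0.206]
force: [0.1, -0.2, -0.6]
opening: 0.093
```

```bash
cat >> h.py <<'E'
def tool():
    s=read_state(); return R.from_rotvec(s["orientation"]).as_matrix(),np.array(s["tool_pos"])
def snap(n,name="wrist"):
    Rt,t=tool(); p,K,M=cam(name); cv2.imwrite(f"pics/{n}.png",p); np.savez(f"{n}.npz",p=p,K=K,M=M,R=Rt,t=t); return p,K,M
def plan(target):
    Rt,t=tool(); d=Rt.T@(np.array(target)-t); return (d/0.6).round(4)
E
python3 - <<'E'
from h import *
p,K,M=snap("w1"); Rt,t=tool(); print(t.round(4),Rt.round(3).tolist(),read_state()["q"],K[:2,2],proj(K,M,[.545,.291,.012]))
E
```

```text
[0.5436 0.292  0.1584] [[-0.0, 0.258, 0.966], [-0.001, 0.966, -0.258], [-1.0, -0.001, 0.0]] [ 4.10443964e-01  2.10520353e-01  1.50958816e+00 -9.34943881e-04
  1.42202139e+00 -8.98990038e-01] [323.34962959 200.12729017] [321.97880302 189.04769815]
```

View pics/w1.png

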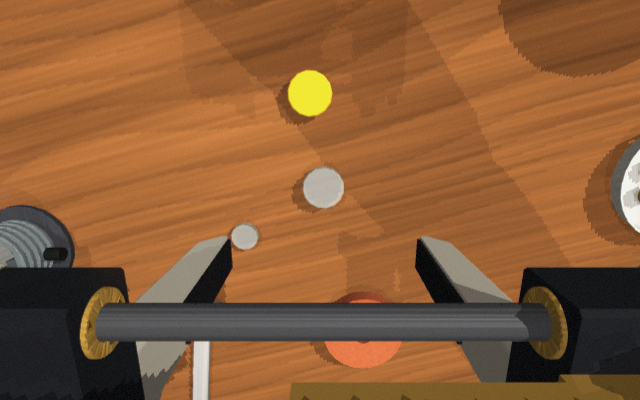

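The wrist view shows the glass at (323,187), yellow at (310,93), and small grey at (245,237). The lamp with its gland is at the left edge (55,254). Next I measure the glass precisely.

```bash
cat >> h.py <<'E'
def disc(p,uv,r=40,smax=60,vmin=120):
    x0,y0=int(uv[0]-r),int(uv[1]-r); c=p[y0:y0+2*r,x0:x0+2*r]; h=cv2.cvtColor(c,cv2.COLOR_BGR2HSV)
    m=((h[...,1]<smax)&(h[...,2]>vmin)).astype(np.uint8)
    cs,_=cv2.findContours(m,cv2.RETR_EXTERNAL,cv2.CHAIN_APPROX_NONE); k=max(cs,key=cv2.contourArea)
    e=cv2.fitEllipse(k); return (e[0][0]+x0,e[0][1]+y0),e[1]
E
python3 - <<'E'
from h import *
d=np.load("w1.npz"); p,K,M=d["p"],d["K"],d["M"]
uv,ax=disc(p,(323,187)); g=ray(K,M,uv,.010); print(uv,ax,g, ax[0]/K[0,0]*np.linalg.norm(g-M[:3,3]))
print("move",plan([g[0],g[1],.05]),plan([g[0],g[1],.0075]))
Rt,t=tool(); print("tcp px",proj(K,M,t), "glass in tool mm",Rt.T@(g-t)*1000)
E
```

```text
(322.89451599121094, 187.15612030029297) (39.60406494140625, 40.057518005371094) [0.54396915 0.29212971 0.01      ] 0.036033100303562146
move [0.1806 0.0005 0.0005] [0.2514 0.0006 0.0005]
tcp px [321.94176326 253.48409966] glass in tool mm [148.35680587   0.34377566   0.27167048]
```

Request:
apply_moves --series '[{"jaw": -0.4, "linear": [0.18, 0, 0], "roll": 0}, {"jaw": -0.4, "linear": [0.18, 0, 0], "roll": 0}, {"jaw": -0.4, "linear": [0.22, 0, 0], "roll": 0}, {"jaw": -0.2, "linear": [0.25, 0, 0], "roll": 0}, {"jaw": -0.2, "linear": [0.252, 0, 0], "roll": 0}, {"jaw": -0.2, "linear": [0.252, 0, 0], "roll": 0}, {"jaw": 0.0, "linear": [0.252, 0, 0], "roll": 0}, {"jaw": 0.1, "linear": [0.252, 0, 0], "roll": 0}, {"jaw": 0.3, "linear": [0.252, 0, 0], "roll": 0}, {"jaw": 0.5, "linear": [0.252, 0, 0], "roll": 0}, {"jaw": 1, "linear": [0.252, 0, 0], "roll": 0}, {"jaw": 1, "linear": [0.252, 0, 0], "roll": 0}, {"jaw": 1, "linear": [0.252, 0, 0], "roll": 0}, {"jaw": 1, "linear": [0.252, 0, 0], "roll": 0}]' --force 15

```text
t: 3.45
tool_pos: [0.544, 0.292, 0.0077]
orientation: [0.204, 1.56, -0.206]
force: [-0.8, -1.0, 5.0]
opening: 0.0358
```

The opening is 35.8 mm and there is 5 N upward, so the pads may be sitting on the top bevel. I'll look.

```bash
python3 - <<'E'
from h import *
p,K,M=snap("w2"); q,K2,M2=snap("s2","side")
u=proj(K2,M2,[.544,.292,.01]).astype(int); print(u,read_state()["force"],read_state()["opening"])
u[1]=min(u[1],370)
a=cv2.resize(p[130:330,160:480],(640,400)); a=a[:, 100:540]
b=cv2.resize(q[u[1]-45:u[1]+30,u[0]-34:u[0]+33],(357,400),interpolation=2)
cv2.imwrite("pics/c2.png",np.hstack([a,b]))
E
```

```text
[330 338] [-0.87899323 -0.71851109  5.26515137] 0.03609555702183769
```

View pics/c2.png

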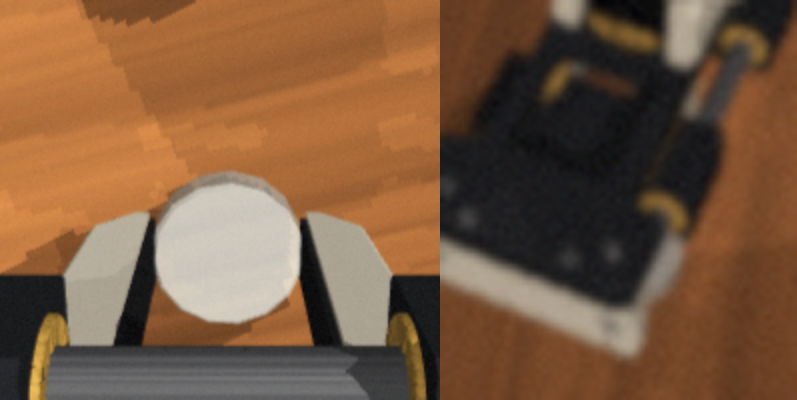

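Request:
apply_moves --series '[{"jaw": 1, "linear": [-0.01, 0, 0], "roll": 0}, {"jaw": 1, "linear": [-0.02, 0, 0], "roll": 0}, {"jaw": 1, "linear": [-0.02, 0, 0], "roll": 0}]'

```text
t: 3.92
tool_pos: [0.5444, 0.2922, 0.0204]
orientation: [0.205, 1.559, -0.205]
force: [0.4, -0.6, -0.2]
opening: 0.0364
```

```bash
python3 - <<'E'
from h import *
p,K,M=snap("w3"); Rt,t=tool()
a=np.load("w2.npz")
for q,KK,MM,RR,tt in ((a["p"],a["K"],a["M"],a["R"],a["t"]),(p,K,M,Rt,t)):
    uv,ax=disc(q,proj(KK,MM,[.544,.292,.01]),r=50); g=ray(KK,MM,uv,tt[2]-.0077+.012); print(tt,uv,ax,g,RR.T@(g-tt)*1000)
print(read_state()["force"],read_state()["opening"])
E
```

```text
[0.54398372 0.29197001 0.00766676] (323.7454299926758, 254.34808731079102) (72.06493377685547, 74.19772338867188) [0.54291371 0.29311476 0.01196676] [-4.30159132  0.82664524 -1.3260229 ]
[0.54418396 0.29208519 0.02000437] (323.79631423950195, 254.60297775268555) (71.04180908203125, 74.35025787353516) [0.54364197 0.29328893 0.02430437] [-4.30132665  1.02163335 -0.82920759]
[-0.29162007 -0.61907157 -0.31068793] 0.03576068104102563
```

The glass is held: it rose with the gripper, with the same pixel position and size. I'll carry it to a view pose above the lamp, at the same relative depth as the first glass view so that camera bias cancels.

Request:
apply_moves --series '[{"jaw": 1, "linear": [-0.05, 0, 0], "roll": 0}, {"jaw": 1, "linear": [-0.12, -0.02, 0.005], "roll": 0}, {"jaw": 1, "linear": [-0.18, -0.06, 0.014], "roll": 0}, {"jaw": 1, "linear": [-0.24, -0.12, 0.028], "roll": 0}, {"jaw": 1, "linear": [-0.29, -0.19, 0.043], "roll": 0}, {"jaw": 1, "linear": [-0.327, -0.26, 0.06], "roll": 0}, {"jaw": 1, "linear": [-0.327, -0.33, 0.075], "roll": 0}, {"jaw": 1, "linear": [-0.327, -0.39, 0.09], "roll": 0}, {"jaw": 1, "linear": [-0.327, -0.44, 0.1], "roll": 0}, {"jaw": 1, "linear": [-0.327, -0.468, 0.107], "roll": 0}, {"jaw": 1, "linear": [-0.327, -0.468, 0.107], "roll": 0}, {"jaw": 1, "linear": [-0.327, -0.468, 0.107], "roll": 0}]'

```text
t: 5.48
tool_pos: [0.5335, 0.0052, 0.2163]
orientation: [0.205, 1.56, -0.205]
force: [0.9, 0.4, 0.2]
opening: 0.0363
```

```bash
python3 - <<'E'
from h import *
p,K,M=snap("w4"); Rt,t=tool(); print(t,read_state()["opening"],proj(K,M,[.534,.004,.068]))
cv2.imwrite("pics/c4.png",cv2.resize(p[80:300,180:460],None,fx=2.7,fy=2.7,interpolation=2))
E
```

```text
[0.53350913 0.00540138 0.21625411] 0.03626435346157706 [321.40352431 187.45340306]
```

View pics/c4.png

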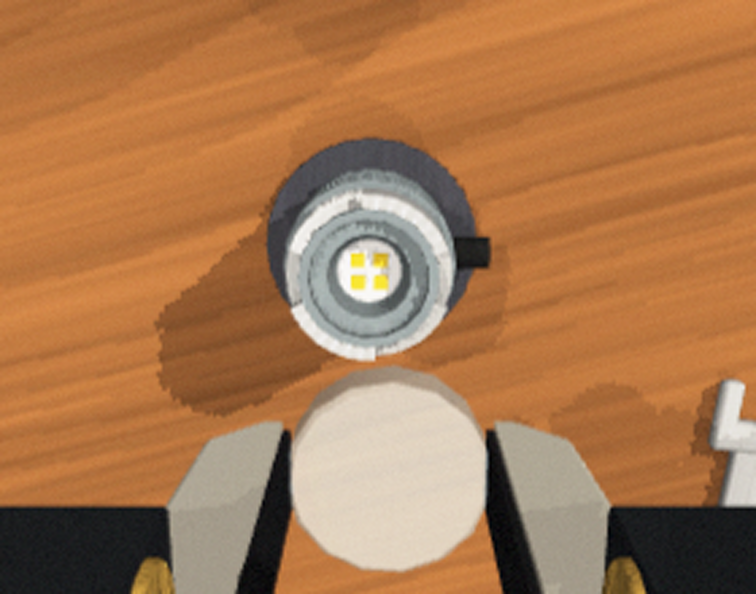

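The lamp collar is centred near full-image pixel (317,184) with the gland to the right at (356,173). The thread gaps are at left and right, and the glass is held well below. I'll fit circles to the mouth.

```bash
python3 - <<'E'
from h import *
d=np.load("w4.npz"); p,K,M,Rt,t=[d[k] for k in ("p","K","M","R","t")]
big=cv2.resize(p[130:225,260:375],None,fx=6,fy=6,interpolation=2)
g=cv2.GaussianBlur(big,(0,0),4)
def fit(c,lo,hi,sign):  # radial strongest gradient, robust ellipse
    gr=g.mean(2).astype(float); pts=[]
    for a in np.arange(0,2*np.pi,np.pi/60):
        rr=np.arange(lo,hi,1.); xs=c[0]+rr*np.cos(a); ys=c[1]+rr*np.sin(a)
        v=cv2.remap(gr.astype(np.float32),xs[None].astype(np.float32),ys[None].astype(np.float32),1)[0]
        dv=np.gradient(v)*sign; pts.append((xs[dv.argmax()],ys[dv.argmax()]))
    pts=np.array(pts,np.float32)
    for _ in range(4):
        e=cv2.fitEllipseDirect(pts); r=np.linalg.norm(pts-e[0],axis=1); R0=sum(e[1])/4; k=abs(r-R0)<np.percentile(abs(r-R0),80)+1e-3; pts=pts[k] if k.sum()>40 else pts
    return e,len(pts),np.std(r-R0)
c=((317.4-260)*6,(184-130)*6)
for z,px in ((.068,48),(.068,40.8),(.063,40.8)):
    dist=np.linalg.norm(ray(K,M,(317.4,184),z)-M[:3,3]); print(z,px,"expected r",K[0,0]*px/2000/dist)
for lo,hi in ((95,130),(130,155),(150,190),(100,160)):
    for s in (1,-1):
        e,n,sd=fit(c,lo,hi,s); uv=(np.array(e[0])+2.5)/6+[260,130]-0; 
        print(lo,hi,s,"uv",uv.round(2),"r",(np.array(e[1])/12).round(2),n,sd.round(1))
# gland & base by dark mask
h=cv2.cvtColor(p,cv2.COLOR_BGR2HSV)
m=((h[...,2]<45)).astype(np.uint8); m[:150]=0;m[200:]=0;m[:,:340]=0;m[:,375:]=0
ys,xs=np.nonzero(m); print("gland",xs.mean(),ys.mean(),xs.min(),xs.max(),ys.min(),ys.max(),len(xs))
L=ray(K,M,(317.4,184),.068)[:2]
for uu in (xs.mean(),xs.max()):
    G=ray(K,M,(uu,ys[xs>xs.max()-3].mean()),.020)[:2]; print("lamp",L,"gland",G,"world ang of +x",np.degrees(np.arctan2(*(L-G)[::-1])),np.linalg.norm(L-G))
np.save("dummy.npy",0); cv2.imwrite("pics/big4.png",big)
E
```

```text
0.068 48 expected r 26.439277171973053
0.068 40.8 expected r 22.473385596177096
0.063 40.8 expected r 22.12218516433719
95 130 1 uv [318.95 186.2 ] r [19.27 20.37] 49 2.2
95 130 -1 uv [316.04 185.12] r [18.63 19.38] 49 2.5
130 155 1 uv [316.83 183.89] r [22.4  22.76] 50 0.9
130 155 -1 uv [318.73 183.91] r [22.78 23.45] 49 2.0
150 190 1 uv [316.99 183.3 ] r [26.04 26.4 ] 49 1.1
150 190 -1 uv [317.27 183.42] r [30.45 30.82] 49 0.9
100 160 1 uv [316.98 187.35] r [19.67 23.47] 49 7.9
100 160 -1 uv [315.86 184.01] r [19.39 20.14] 49 1.8
gland 353.96992481203006 173.11278195488723 348 360 168 179 133
lamp [0.52995736 0.00132783] gland [0.53917289 0.03732611] world ang of +x -104.3592801021306 0.03715914201017907
lamp [0.52995736 0.00132783] gland [0.54078723 0.0433649 ] world ang of +x -104.44676279749443 0.04340968194383419
```

View pics/big4.png

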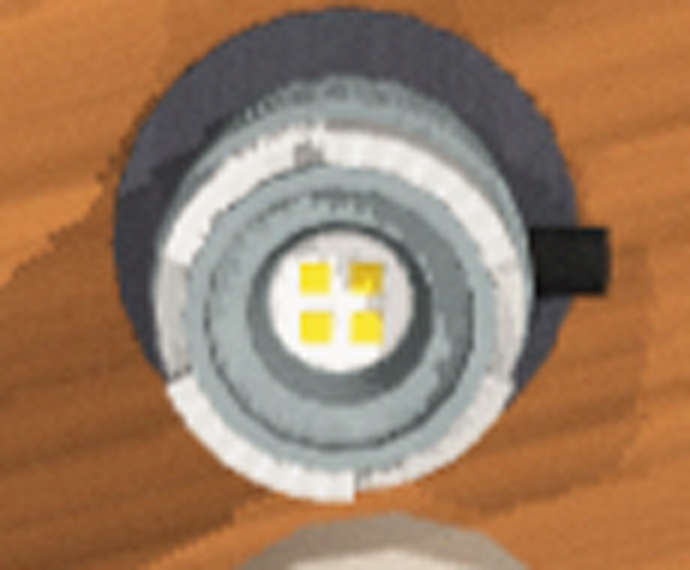

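```bash
python3 - <<'E'
from h import *
d=np.load("w4.npz"); K,M,Rt,t=[d[k] for k in ("K","M","R","t")]
L=ray(K,M,(316.1,182.8),.068); o=Rt.T@(L-t); print("lamp world",L,"in tool mm",o*1000)
print("needed shift y,z:",o[1]-.0005,o[2]+.0001,"norm",(o[1]-.0005)/.6,(o[2]+.0001)/.6)
G=ray(K,M,(358.5,173.1),.020)[:2]; print(np.degrees(np.arctan2(*(L[:2]-G)[::-1])))
# base plate centre check by thread gap ends in big4 px (175,262),(178,380),(500,262)?,(513,385)
f=lambda u:ray(K,M,((u[0]-2.5)/6+260,(u[1]-2.5)/6+130),.066)[:2]
a=[f((172,262)),f((176,383)),f((518,255)),f((513,385))]
for q in a: v=q-L[:2]; print(np.degrees(np.arctan2(v[1],v[0])),np.linalg.norm(v))
tr=read_state(); print(tr["tool_pos"],tr["q"])
print("x to 0.10 / 0.080 / .0705", [(t[2]-z)/.6 for z in (.1,.08,.0705)])
E
```

```text
lamp world [5.28578924e-01 4.82366182e-04 6.80000000e-02] in tool mm [148.25446821  -5.88868831  -3.69073036]
needed shift y,z: -0.0063886883131782195 -0.0035907303625764093 norm -0.010647813855297034 -0.005984550604294016
-105.49377851371754
-123.40106147521014 0.026560720228632106
-82.3851178355227 0.02715661646505109
94.37956550075486 0.028588215642071858
52.9973845679249 0.028641064062078045
[0.53350913 0.00540138 0.21625411] [-8.59197087e-02 -4.95504923e-02  1.67736389e+00 -9.54666711e-05
  1.51280209e+00 -1.39648051e+00]
x to 0.10 / 0.080 / .0705 [np.float64(0.1937650156615457), np.float64(0.22709834899487905), np.float64(0.24293168232821238)]
```

Lamp +x comes out at about -105° in world from both the gaps and the gland. The tool's y is at 75°, so it already lies along the lamp's x axis. I'll align and lower to just above the collar.

Request:
apply_moves --series '[{"jaw": 1, "linear": [0.03, -0.0106, -0.006], "roll": 0}, {"jaw": 1, "linear": [0.09, -0.0106, -0.006], "roll": 0}, {"jaw": 1, "linear": [0.15, -0.0106, -0.006], "roll": 0}, {"jaw": 1, "linear": [0.19, -0.0106, -0.006], "roll": 0}, {"jaw": 1, "linear": [0.215, -0.0106, -0.006], "roll": 0}, {"jaw": 1, "linear": [0.224, -0.0106, -0.006], "roll": 0}, {"jaw": 1, "linear": [0.224, -0.0106, -0.006], "roll": 0}, {"jaw": 1, "linear": [0.224, -0.0106, -0.006], "roll": 0}]'

```text
t: 6.52
tool_pos: [0.5294, 0.0001, 0.083]
orientation: [0.204, 1.558, -0.204]
force: [0.0, -0.3, 0.7]
opening: 0.0359
```

```bash
python3 - <<'E'
from h import *
p,K,M=snap("w5"); Rt,t=tool(); print(t,read_state()["force"],proj(K,M,t))
q,K2,M2=snap("s5","scene"); r,K3,M3=snap("e5","side")
out=[cv2.resize(p[200:320,220:420],(560,336),interpolation=2)]
out=[out[0]]
ims=[]
for im,k,m in ((q,K2,M2),(r,K3,M3)):
    u=proj(k,m,[.5286,.0005,.065]).astype(int); ims.append(cv2.resize(im[u[1]-25:u[1]+25,u[0]-35:u[0]+35],(280,200),interpolation=2))
cv2.imwrite("pics/c5.png",np.vstack([out[0],np.hstack(ims)]))
E
```

```text
[5.29424707e-01 9.31034026e-05 8.30439644e-02] [ 0.54782358  0.5961266  -0.27603708] [322.10981856 253.2989413 ]
```

View pics/c5.png

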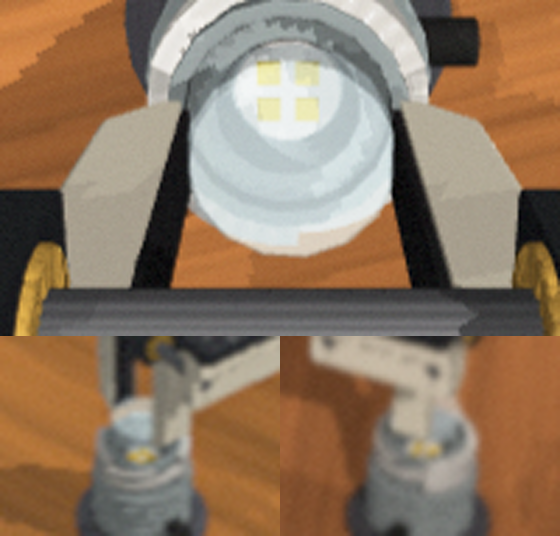

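The glass is left-right centred over the collar (glass centre 291, collar centre 289 in the crop). The reading is about 1 mm off in tool z, so I'll correct that while lowering slowly.

Request:
apply_moves --series '[{"jaw": 1, "linear": [0, 0, -0.0015], "roll": 0}, {"jaw": 1, "linear": [0, 0, -0.0015], "roll": 0}, {"jaw": 1, "linear": [0.005, 0, -0.0015], "roll": 0}, {"jaw": 1, "linear": [0.01, 0, -0.0015], "roll": 0}, {"jaw": 1, "linear": [0.014, 0, -0.0015], "roll": 0}, {"jaw": 1, "linear": [0.014, 0, -0.0015], "roll": 0}, {"jaw": 1, "linear": [0.014, 0, -0.0015], "roll": 0}]'

```text
t: 7.55
tool_pos: [0.5284, 0.0003, 0.0744]
orientation: [0.204, 1.559, -0.204]
force: [0.7, -0.0, -0.1]
opening: 0.0359
```

The glass is 1.3 mm inside the mouth with no contact force. I'll continue.

Request:
apply_moves --series '[{"jaw": 1, "linear": [0.002, 0, 0], "roll": 0}, {"jaw": 1, "linear": [0.004, 0, 0], "roll": 0}, {"jaw": 1, "linear": [0.005, 0, 0], "roll": 0}, {"jaw": 1, "linear": [0.005, 0, 0], "roll": 0}]'

```text
t: 8.05
tool_pos: [0.5283, 0.0003, 0.0713]
orientation: [0.204, 1.559, -0.204]
force: [0.2, 0.3, -0.4]
opening: 0.0361
```

Request:
apply_moves --series '[{"jaw": 1, "linear": [0.001, 0, 0], "roll": 0}, {"jaw": 1, "linear": [0.0015, 0, 0], "roll": 0}, {"jaw": 1, "linear": [0.002, 0, 0], "roll": 0}, {"jaw": 1, "linear": [0.002, 0, 0], "roll": 0}]'

```text
t: 8.55
tool_pos: [0.5284, 0.0003, 0.0706]
orientation: [0.204, 1.559, -0.204]
force: [-2.4, -0.0, 6.4]
opening: 0.0361
```

Contact of 6 N at exactly the expected height. Release and lift.

Request:
apply_moves --series '[{"jaw": 0.15, "linear": [0, 0, 0], "roll": 0}, {"jaw": 0.1, "linear": [0, 0, 0], "roll": 0}, {"jaw": 0, "linear": [0, 0, 0], "roll": 0}, {"jaw": -0.2, "linear": [0, 0, 0], "roll": 0}, {"jaw": -0.4, "linear": [0, 0, 0], "roll": 0}, {"jaw": -0.4, "linear": [-0.03, 0, 0], "roll": 0}, {"jaw": -0.4, "linear": [-0.09, 0, 0], "roll": 0}, {"jaw": -0.4, "linear": [-0.16, 0, 0], "roll": 0}, {"jaw": -0.4, "linear": [-0.22, 0, 0], "roll": 0}, {"jaw": -0.4, "linear": [-0.243, 0, 0], "roll": 0}, {"jaw": -0.4, "linear": [-0.243, 0, 0], "roll": 0}]'

```text
t: 9.93
tool_pos: [0.5287, 0.0003, 0.2176]
orientation: [0.204, 1.556, -0.204]
force: [-0.4, -0.1, -0.9]
opening: 0.0653
```

```bash
python3 - <<'E'
from h import *
p,K,M=snap("w6"); Rt,t=tool(); print(t,read_state()["opening"],proj(K,M,[.5285,.0003,.068]))
q,K2,M2=snap("s6","scene"); r,K3,M3=snap("e6","side")
ims=[]
for im,k,m in ((p,K,M),(q,K2,M2),(r,K3,M3)):
    u=proj(k,m,[.5286,.0005,.065]).astype(int); w=45 if im is p else 24
    ims.append(cv2.resize(im[u[1]-w:u[1]+w,u[0]-w:u[0]+w],(260,260) if w==24 else (280,260),interpolation=2))
cv2.imwrite("pics/c6.png",np.hstack(ims))
E
```

```text
[5.27890007e-01 3.66657084e-04 2.15939865e-01] 0.06471081129239696 [322.47725531 185.450641  ]
```

View pics/c6.png

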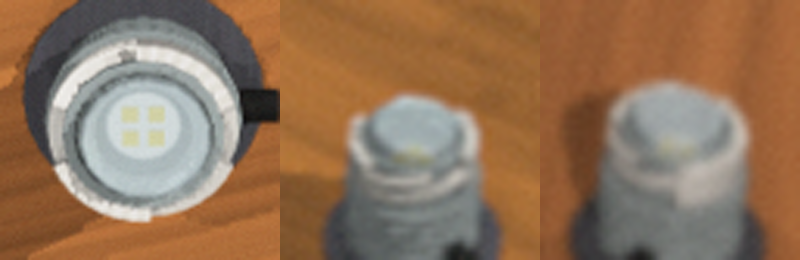

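The glass is seated level in the mouth, with a uniform rim all round and about 7 mm proud. Now to the ring, at about (0.539, -0.25).

Request:
apply_moves --series '[{"jaw": -0.6, "linear": [0.0, -0.1, 0.03], "roll": 0}, {"jaw": -0.6, "linear": [0.02, -0.2, 0.06], "roll": 0}, {"jaw": -0.6, "linear": [0.05, -0.3, 0.09], "roll": 0}, {"jaw": -0.6, "linear": [0.073, -0.398, 0.125], "roll": 0}, {"jaw": -0.6, "linear": [0.073, -0.398, 0.125], "roll": 0}, {"jaw": -0.6, "linear": [0.073, -0.398, 0.125], "roll": 0}, {"jaw": -0.6, "linear": [0.073, -0.398, 0.125], "roll": 0}, {"jaw": -0.6, "linear": [0.073, -0.398, 0.125], "roll": 0}]'

```text
t: 11.08
tool_pos: [0.5385, -0.2483, 0.1712]
orientation: [0.203, 1.561, -0.203]
force: [-0.4, 0.3, 0.7]
opening: 0.0745
```

```bash
python3 - <<'E'
from h import *
p,K,M=snap("w7"); Rt,t=tool(); u=proj(K,M,[.539,-.25,.024]); print(t,read_state()["q"],u); u=u.astype(int)
cv2.imwrite("pics/c7.png",cv2.resize(p[u[1]-55:u[1]+55,u[0]-65:u[0]+65],None,fx=5,fy=5,interpolation=2))
E
```

```text
[ 0.5385165  -0.24849131  0.17124439] [-5.18673705e-01  1.37188881e-01  1.56769829e+00 -1.36343654e-04
  1.43617839e+00 -1.83091818e+00] [320.95088894 187.92551855]
```

View pics/c7.png

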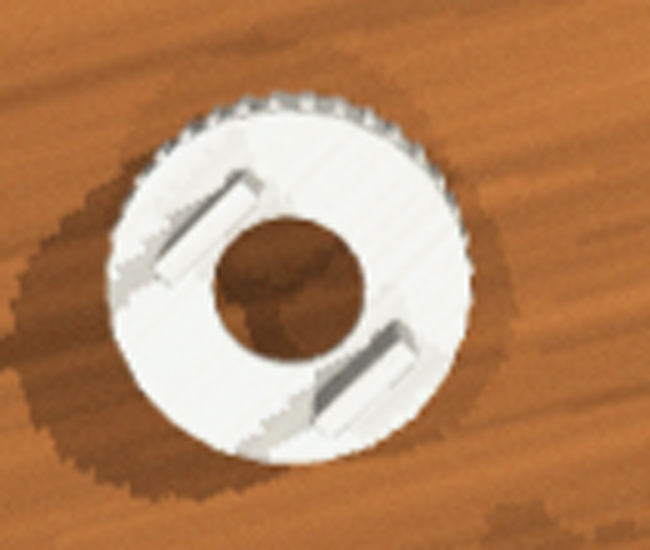

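The ring's window is at crop (290,288). The ear tops are at about (210,231) and (367,385), so its x axis runs about 44° down-right in the image. Now compute this in the tool frame.

```bash
python3 - <<'E'
from h import *
d=np.load("w7.npz"); p,K,M,Rt,t=[d[k] for k in ("p","K","M","R","t")]
x0,y0=320-65,187-55
h=cv2.cvtColor(p,cv2.COLOR_BGR2HSV); m=(h[...,1]>70).astype(np.uint8)
n,l,st,c=cv2.connectedComponentsWithStats(m[y0:y0+110,x0:x0+130]); i=l[57,58]; print("win",st[i],c[i])
k=max(cv2.findContours((l==i).astype(np.uint8),0,1)[0],key=cv2.contourArea); e=cv2.fitEllipse(k); print(e)
W=ray(K,M,(e[0][0]+x0,e[0][1]+y0),.0235); print("window",W,(Rt.T@(W-t)*1000).round(2),"r exp",14e-3*K[0,0]/np.linalg.norm(W-M[:3,3]))
full=((h[...,1]<60)&(h[...,2]>150)).astype(np.uint8)[y0:y0+110,x0:x0+130]
k=max(cv2.findContours(full,0,1)[0],key=cv2.contourArea)[:,0]; kk=k[k[:,1]>50]; e=cv2.fitEllipse(kk.astype(np.float32)); 
W2=ray(K,M,(e[0][0]+x0,e[0][1]+y0),.0235); print("rim",e,(Rt.T@(W2-t)*1000).round(2))
f=lambda u:Rt.T@(ray(K,M,((u[0]-2)/5+x0,(u[1]-2)/5+y0),.040)-t)*1000
a,b=f((210,231)),f((367,385)); v=b-a; print("ears",a,b,(a+b)/2,"ang",np.degrees(np.arctan2(v[2],v[1])),"sep",np.linalg.norm(v))
for s,q in (((245,175),(157,272)),((262,190),(175,285)),((405,335),(315,415)),((418,355),(330,435))):
    w=f(q)-f(s); print("edge",np.degrees(np.arctan2(-w[1],w[2])),np.linalg.norm(w))
L=ray(K:=np.load("w4.npz")["K"],M,(0,0),0)
E
```

```text
win [ 43  43  30  29 677] [57.29542097 57.33825702]
((57.30117416381836, 57.34054946899414), (27.676979064941406, 29.288583755493164), 104.18790435791016)
window [ 0.53837926 -0.25797268  0.0235    ] [147.7   -9.36   2.27] r exp 15.391099080806756
rim ((57.377037048339844, 56.287960052490234), (71.03797912597656, 71.6727066040039), 95.18650817871094) [147.7   -9.29   1.28]
ears [131.19714713 -22.15586825 -11.83940471] [131.20317356   4.73297071  15.60330397] [131.20016035  -8.71144877   1.88194963] ang 45.58406762335604 sep 38.42020244492961
edge 42.38932683862 22.79472216808206
edge 42.511823357754054 22.463259168951055
edge 47.14836297409188 21.382210675690267
edge 46.35901863935303 21.202366867966123
```

Request:
apply_moves --series '[{"jaw": -0.6, "linear": [0.05, -0.0153, 0.0027], "roll": 0.35}, {"jaw": -0.6, "linear": [0.1, -0.0153, 0.0027], "roll": 0.7}, {"jaw": -0.6, "linear": [0.1, -0.0153, 0.0027], "roll": 1}, {"jaw": -0.6, "linear": [0.1, -0.0153, 0.0027], "roll": 1}, {"jaw": -0.6, "linear": [0.1, -0.0153, 0.0027], "roll": 1}, {"jaw": -0.6, "linear": [0.1, -0.0153, 0.0027], "roll": 1}, {"jaw": -0.6, "linear": [0.1, -0.0153, 0.0027], "roll": 1}]'

```text
t: 12.0
tool_pos: [0.538, -0.2579, 0.1117]
orientation: [0.61, 1.482, -0.611]
force: [0.0, -0.2, 0.5]
opening: 0.0744
```

Request:
apply_moves --series '[{"jaw": -0.6, "linear": [0, 0, 0], "roll": 0.3}, {"jaw": -0.6, "linear": [0, 0, 0], "roll": 0.5}, {"jaw": -0.6, "linear": [0, 0, 0], "roll": 0.5}, {"jaw": -0.6, "linear": [0, 0, 0], "roll": 0.5}, {"jaw": -0.6, "linear": [0, 0, 0], "roll": 0.5}]'

```text
t: 12.62
tool_pos: [0.538, -0.2579, 0.1117]
orientation: [0.811, 1.413, -0.811]
force: [-0.5, 0.2, -0.1]
opening: 0.0745
```

```bash
python3 - <<'E'
from h import *
Rt,t=tool(); d=np.load("w7.npz"); W=d["t"]+d["R"]@[0.1477,-.0092,.0016]; print("ring",W,t,"norm",plan([W[0],W[1],.0275]),"yaw",np.degrees(np.arctan2(Rt[1,1],Rt[0,1])),"want",np.degrees(np.arctan2(d["R"][1,1],d["R"][0,1]))-45,read_state()["q"][5])
E
```

```text
ring [ 0.53777575 -0.25764474  0.02350014] [ 0.53800003 -0.25789653  0.11168548] norm [ 0.1403 -0.0002 -0.0007] yaw 30.335419037046133 want 30.196548079394177 -1.0622371777379158
```

Request:
apply_moves --series '[{"jaw": -0.6, "linear": [0.05, 0, -0.0006], "roll": 0}, {"jaw": -0.6, "linear": [0.1, 0, -0.0006], "roll": 0}, {"jaw": -0.6, "linear": [0.13, 0, -0.0006], "roll": 0}, {"jaw": -0.5, "linear": [0.14, 0, -0.0006], "roll": 0}, {"jaw": -0.4, "linear": [0.14, 0, -0.0006], "roll": 0}, {"jaw": -0.2, "linear": [0.14, 0, -0.0006], "roll": 0}, {"jaw": -0.05, "linear": [0.14, 0, -0.0006], "roll": 0}, {"jaw": 0.1, "linear": [0.14, 0, -0.0006], "roll": 0}, {"jaw": 0.5, "linear": [0.14, 0, -0.0006], "roll": 0}, {"jaw": 1, "linear": [0.14, 0, -0.0006], "roll": 0}, {"jaw": 1, "linear": [0.14, 0, -0.0006], "roll": 0}, {"jaw": 1, "linear": [0.14, 0, -0.0006], "roll": 0}, {"jaw": 1, "linear": [0.14, 0, -0.0006], "roll": 0}]' --force 35

```text
t: 14.25
tool_pos: [0.5383, -0.2578, 0.0282]
orientation: [0.811, 1.412, -0.811]
force: [-0.7, 1.2, 5.9]
opening: 0.0439
```

The ears are held (opening 43.9 mm). Lift, then carry to above the lamp, turning back toward yaw 75°.

Request:
apply_moves --series '[{"jaw": 1, "linear": [-0.03, 0, 0], "roll": 0}, {"jaw": 1, "linear": [-0.08, 0, 0], "roll": 0}, {"jaw": 1, "linear": [-0.14, 0.01, -0.019], "roll": -0.1}, {"jaw": 1, "linear": [-0.19, 0.03, -0.056], "roll": -0.25}, {"jaw": 1, "linear": [-0.203, 0.06, -0.112], "roll": -0.4}, {"jaw": 1, "linear": [-0.203, 0.09, -0.168], "roll": -0.55}, {"jaw": 1, "linear": [-0.203, 0.12, -0.224], "roll": -0.7}, {"jaw": 1, "linear": [-0.203, 0.15, -0.28], "roll": -0.85}, {"jaw": 1, "linear": [-0.203, 0.18, -0.336], "roll": -1}, {"jaw": 1, "linear": [-0.203, 0.195, -0.364], "roll": -1}, {"jaw": 1, "linear": [-0.203, 0.203, -0.379], "roll": -1}, {"jaw": 1, "linear": [-0.203, 0.203, -0.379], "roll": -1}, {"jaw": 1, "linear": [-0.203, 0.203, -0.379], "roll": -1}]'

```text
t: 15.88
tool_pos: [0.5284, -0.0009, 0.1497]
orientation: [0.406, 1.53, -0.408]
force: [-0.1, 0.2, -0.9]
opening: 0.0438
```

Request:
apply_moves --series '[{"jaw": 1, "linear": [0, 0, 0], "roll": -0.2}, {"jaw": 1, "linear": [0, 0, 0], "roll": -0.4}, {"jaw": 1, "linear": [0, 0, 0], "roll": -0.49}, {"jaw": 1, "linear": [0, 0, 0], "roll": -0.49}, {"jaw": 1, "linear": [0, 0, 0], "roll": -0.49}, {"jaw": 1, "linear": [0, 0, 0], "roll": -0.49}]'

```text
t: 16.62
tool_pos: [0.5284, -0.0011, 0.1497]
orientation: [0.206, 1.559, -0.208]
force: [0.4, -0.0, -0.3]
opening: 0.0433
```

```bash
python3 - <<'E'
from h import *
p,K,M=snap("w8"); Rt,t=tool(); s=read_state(); print(t,s["opening"],"yaw",np.degrees(np.arctan2(Rt[1,1],Rt[0,1])),s["q"],s["force"]); print(Rt[:,0])
print(plan([.5285,.0002,.100]),plan([.5285,.0002,.0872]))
# height/tilt check: ring in image, window centre
cv2.imwrite("pics/c8.png",cv2.resize(p[100:330,200:440],None,fx=2.5,fy=2.5,interpolation=2))
E
```

```text
[ 0.52841214 -0.00101626  0.14970733] 0.04394980408953014 yaw 74.92025167107096 [-9.79710789e-02 -2.17605056e-02  1.77306207e+00 -1.41445041e-03
  1.38854626e+00 -1.40532206e+00] [-0.93561847 -0.79632559 -1.45429204]
[ 0.00160057 -0.00155504 -0.99999751]
[ 0.0828  0.0021 -0.0005] [ 0.1042  0.0021 -0.0006]
```

View pics/c8.png

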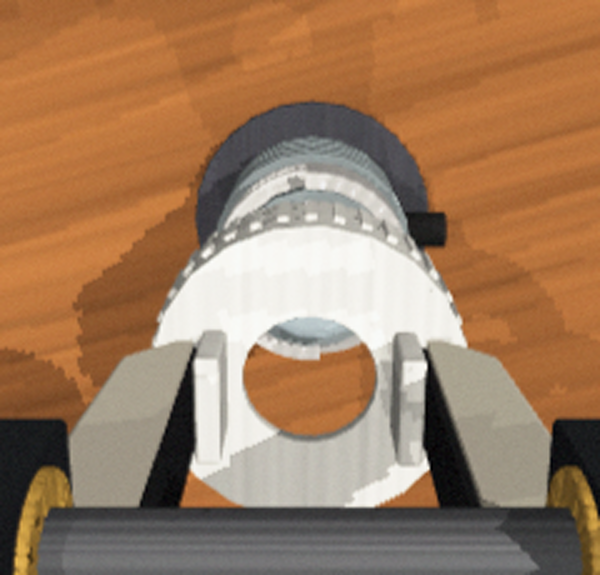

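The ring is held squarely with its ears in the pads, centred over the lamp. Lower to just above the collar (one viewing left).

Request:
apply_moves --series '[{"jaw": 1, "linear": [0.02, 0.002, -0.0005], "roll": 0}, {"jaw": 1, "linear": [0.06, 0.002, -0.0005], "roll": 0}, {"jaw": 1, "linear": [0.08, 0.002, -0.0005], "roll": 0}, {"jaw": 1, "linear": [0.083, 0.002, -0.0005], "roll": 0}, {"jaw": 1, "linear": [0.083, 0.002, -0.0005], "roll": 0}, {"jaw": 1, "linear": [0.083, 0.002, -0.0005], "roll": 0}]'

```text
t: 17.42
tool_pos: [0.5292, 0.0001, 0.1009]
orientation: [0.206, 1.558, -0.208]
force: [0.1, -0.2, -1.0]
opening: 0.0437
```

```bash
python3 - <<'E'
from h import *
Rt,t=tool(); s=read_state(); print(t,s["force"],s["wrist_torque"],plan([.5285,.0002,.092]),plan([.5285,.0002,.0872]))
E
```

```text
[5.29218490e-01 9.93266822e-05 1.00853495e-01] [ 0.06805846 -0.1858202  -0.99848141] [-0.03338109 -0.02796672 -0.01606619] [ 0.0148 -0.0001 -0.0013] [ 0.0228 -0.0001 -0.0013]
```

Request:
apply_moves --series '[{"jaw": 1, "linear": [0.0, 0, -0.0013], "roll": 0}, {"jaw": 1, "linear": [0.004, 0, -0.0013], "roll": 0}, {"jaw": 1, "linear": [0.008, 0, -0.0013], "roll": 0}, {"jaw": 1, "linear": [0.012, 0, -0.0013], "roll": 0}, {"jaw": 1, "linear": [0.015, 0, -0.0013], "roll": 0}, {"jaw": 1, "linear": [0.015, 0, -0.0013], "roll": 0}, {"jaw": 1, "linear": [0.015, 0, -0.0013], "roll": 0}]'

```text
t: 18.3
tool_pos: [0.5285, 0.0003, 0.0919]
orientation: [0.206, 1.558, -0.208]
force: [-0.1, 0.4, -0.5]
opening: 0.0438
```

The lugs are now below the collar top with no force. Continue down.

Request:
apply_moves --series '[{"jaw": 1, "linear": [0.003, 0, 0], "roll": 0}, {"jaw": 1, "linear": [0.005, 0, 0], "roll": 0}, {"jaw": 1, "linear": [0.007, 0, 0], "roll": 0}, {"jaw": 1, "linear": [0.0075, 0, 0], "roll": 0}, {"jaw": 1, "linear": [0.0075, 0, 0], "roll": 0}]'

```text
t: 18.92
tool_pos: [0.5285, 0.0003, 0.0873]
orientation: [0.206, 1.558, -0.208]
force: [0.2, -0.6, -1.0]
opening: 0.0437
```

Request:
apply_moves --series '[{"jaw": 1, "linear": [0.001, 0, 0], "roll": 0}, {"jaw": 1, "linear": [0.0015, 0, 0], "roll": 0}, {"jaw": 1, "linear": [0.0015, 0, 0], "roll": 0}]'

```text
t: 19.3
tool_pos: [0.5287, 0.0003, 0.0868]
orientation: [0.205, 1.557, -0.208]
force: [-1.9, 0.3, 3.4]
opening: 0.0438
```

Contact on the stop of the descent. Start screwing clockwise (positive roll about the downward x), following the thread.

Request:
apply_moves --series '[{"jaw": 1, "linear": [0.0, 0, 0], "roll": 0.1}, {"jaw": 1, "linear": [0.0005, 0, 0], "roll": 0.2}, {"jaw": 1, "linear": [0.001, 0, 0], "roll": 0.3}, {"jaw": 1, "linear": [0.0013, 0, 0], "roll": 0.4}, {"jaw": 1, "linear": [0.0013, 0, 0], "roll": 0.4}]' --force 45

```text
t: 19.92
tool_pos: [0.5286, 0.0003, 0.0859]
orientation: [0.369, 1.535, -0.371]
force: [0.6, 0.4, 0.5]
opening: 0.0439
```

```bash
cat > st.py <<'E'
from h import *
Rt,t=tool(); s=read_state(); print(t,"yaw",np.degrees(np.arctan2(Rt[1,1],Rt[0,1])),"F",np.round(s["force"],1),"T",np.round(s["wrist_torque"],2),s["opening"],s["t"],s["q"][5])
E
python3 st.py
```

```text
[5.28631022e-01 2.69333388e-04 8.58865992e-02] yaw 62.937183621384314 F [0.6 0.4 0.5] T [-0.03  0.1   0.07] 0.043859948966192656 19.925 -1.1935120736527012
```

Request:
apply_moves --series '[{"jaw": 1, "linear": [0.0005, 0, 0], "roll": 0.15}, {"jaw": 1, "linear": [0.001, 0, 0], "roll": 0.3}, {"jaw": 1, "linear": [0.0015, 0, 0], "roll": 0.45}, {"jaw": 1, "linear": [0.002, 0, 0], "roll": 0.6}, {"jaw": 1, "linear": [0.0026, 0, 0], "roll": 0.75}, {"jaw": 1, "linear": [0.003, 0, 0], "roll": 0.9}, {"jaw": 1, "linear": [0.0033, 0, 0], "roll": 1}, {"jaw": 1, "linear": [0.0033, 0, 0], "roll": 1}]'

```text
t: 20.92
tool_pos: [0.5285, 0.0003, 0.0837]
orientation: [0.775, 1.425, -0.775]
force: [-0.3, -0.1, -1.3]
opening: 0.0434
```

```bash
python3 st.py
```

```text
[5.28511711e-01 2.88307067e-04 8.37308615e-02] yaw 33.02011712887892 F [-0.3 -0.1 -1.3] T [-0.04  0.03 -0.01] 0.04335315799467489 20.925 -0.6713800285350722
```

Request:
apply_moves --series '[{"jaw": 1, "linear": [0.0003, 0, 0], "roll": 0.15}, {"jaw": 1, "linear": [0.0006, 0, 0], "roll": 0.3}, {"jaw": 1, "linear": [0.0009, 0, 0], "roll": 0.45}, {"jaw": 1, "linear": [0.0012, 0, 0], "roll": 0.6}, {"jaw": 1, "linear": [0.0015, 0, 0], "roll": 0.75}, {"jaw": 1, "linear": [0.0015, 0, 0], "roll": 0.8}, {"jaw": 1, "linear": [0.0015, 0, 0], "roll": 0.8}]'

```text
t: 21.8
tool_pos: [0.5285, 0.0003, 0.0828]
orientation: [1.091, 1.277, -1.09]
force: [0.5, 0.1, 0.2]
opening: 0.0436
```

```bash
python3 st.py
```

```text
[5.28465031e-01 3.06680718e-04 8.27690493e-02] yaw 9.127483400563012 F [0.5 0.1 0.2] T [-0.05  0.03 -0.03] 0.0436247871127793 21.8 -0.25436089854714417
```

Request:
apply_moves --series '[{"jaw": 1, "linear": [0.0003, 0, 0], "roll": 0.07}, {"jaw": 1, "linear": [0.0005, 0, 0], "roll": 0.13}, {"jaw": 1, "linear": [0.0005, 0, 0], "roll": 0.2}, {"jaw": 1, "linear": [0.0005, 0, 0], "roll": 0.2}]'

```text
t: 22.3
tool_pos: [0.5287, 0.0008, 0.0827]
orientation: [1.17, 1.231, -1.167]
force: [1.1, 4.2, 2.3]
opening: 0.0435
```

```bash
python3 st.py
```

```text
[0.52868802 0.00078172 0.08269002] yaw 3.1358958357374087 F [1.1 4.2 2.3] T [0.68 0.08 0.6 ] 0.043524303594761324 22.3 -0.14942487323803777
```

Torque is now 0.6 N m at 72°, with z at the snug value. A small final nip to confirm the stop.

Request:
apply_moves --series '[{"jaw": 1, "linear": [0.0003, 0, 0], "roll": 0.06}, {"jaw": 1, "linear": [0.0003, 0, 0], "roll": 0.1}, {"jaw": 1, "linear": [0.0003, 0, 0], "roll": 0.1}]'

```text
t: 22.68
tool_pos: [0.5288, 0.0004, 0.0827]
orientation: [1.208, 1.206, -1.206]
force: [-1.4, -0.4, 3.7]
opening: 0.0434
```

```bash
python3 st.py
```

```text
[5.28790433e-01 4.44472285e-04 8.26829162e-02] yaw 0.125829339923393 F [-1.4 -0.4  3.7] T [-0.13  0.2   1.28] 0.04337036496344107 22.675 -0.09685446674786709
```

The torque has risen to 1.3 N m with no further descent, so it is against the stops. Release and rise.

Request:
apply_moves --series '[{"jaw": 1, "linear": [-0.0003, 0, 0], "roll": -0.05}, {"jaw": 0.0, "linear": [-0.0003, 0, 0], "roll": -0.05}, {"jaw": -0.1, "linear": [-0.0003, 0, 0], "roll": -0.05}, {"jaw": -0.3, "linear": [-0.0003, 0, 0], "roll": -0.05}, {"jaw": -0.3, "linear": [-0.0003, 0, 0], "roll": -0.05}, {"jaw": -0.3, "linear": [-0.03, 0, 0], "roll": -0.05}, {"jaw": -0.3, "linear": [-0.09, 0, 0], "roll": -0.05}, {"jaw": -0.3, "linear": [-0.16, 0, 0], "roll": -0.05}, {"jaw": -0.3, "linear": [-0.21, 0, 0], "roll": -0.05}, {"jaw": -0.3, "linear": [-0.23, 0, 0], "roll": -0.05}, {"jaw": -0.3, "linear": [-0.23, 0, 0], "roll": -0.05}, {"jaw": -0.3, "linear": [-0.23, 0, 0], "roll": -0.05}]'

```text
t: 24.18
tool_pos: [0.5275, 0.0007, 0.2191]
orientation: [1.188, 1.22, -1.188]
force: [-1.1, 0.2, 0.1]
opening: 0.0602
```

```bash
python3 st.py; python3 - <<'E'
from h import *
p,K,M=snap("w9"); q,K2,M2=snap("s9","scene"); r,K3,M3=snap("e9","side")
u=proj(K,M,[.5285,.0003,.08]).astype(int); print("wrist uv",u)
a=cv2.resize(p[u[1]-55:u[1]+55,u[0]-60:u[0]+60],None,fx=3.3,fy=3.3,interpolation=2)
b=[]
for im,k,m in ((q,K2,M2),(r,K3,M3)):
    v=proj(k,m,[.5286,.0005,.06]).astype(int); b.append(cv2.resize(im[v[1]-30:v[1]+30,v[0]-32:v[0]+32],(195,181),interpolation=2))
b=np.vstack([b[0],b[1]]); b=cv2.copyMakeBorder(b,0,max(0,a.shape[0]-b.shape[0]),0,0,0)[:a.shape[0]]
cv2.imwrite("pics/c9.png",np.hstack([a,b]))
E
```

```text
[0.52746936 0.00074315 0.21909904] yaw 1.6229702163865105 F [-1.1  0.2  0.1] T [-0.02  0.07 -0.03] 0.060229844671695426 24.175 -0.12304060682214649
wrist uv [324 189]
```

View pics/c9.png

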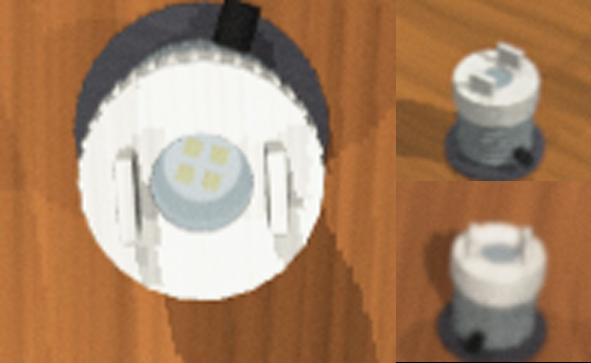

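The ring sits level on the lamp, with the glass visible in its window. The ears run at about 4° world yaw, which is roughly 70° clockwise from the gaps (75°), as wanted. Handing in.

```bash
python3 -c "
from plant import *
print(close_job())"
```

```text
the job is handed in; nothing more can be done
None
```

The glass is in the lamp's seat and the retaining ring is screwed down over it until it stopped. I handed the job in at about 24 s of the 64 s allowed.

- **Glass:** I took the larger grey disc, not the small grey or the yellow one. It touched down in the seat at the expected height with about 6 N, and the picture afterwards showed it level.
- **Ring:** Its lugs went down through the thread gaps with almost no force. I turned it clockwise until the torque rose to 1.3 N m with no further descent. By the gripper height, ring_mid is at about 74.5 mm, the snug height.
- **Last picture:** It shows the ring level, the glass in its window and the ears about 70° clockwise from the gaps. The gripper was clear of everything.
- **Checks that disagreed:** With the glass in the grip the opening read about 36 mm instead of 38 mm. A small test lift showed it was held, so I carried on. In the last degrees the wrist turned about 75° in all against the nominal 70°; I put the extra down to give in the grip and arm.
- **Not checked:** I kept clear of the wrench, tin and wheel, but did not measure their positions again at the end.

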